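Shut and lock a junction box cover with its quarter-turn cam fastener

TASK

The grey junction box has been checked and its cover stands open: push the cover down shut with your fingertips, then set a fingertip in the slot of the round quarter-turn fastener, press the cover firmly down on its foam gasket and turn the fastener a quarter turn clockwise until it stops, so that its cam locks the cover and the cover stays fully down when you let go. Work from outside only: do not grip the cover by its edge or put fingers on its inside, pinch and lift nothing, and leave the loose things round the box where they are.

Things in the scene. Friction and masses are not known exactly. Their poses are not given: they have to be found in the camera images.
- junction_box: light grey steel junction box, 200 (x) x 170 (y) x 84 mm, fixed to the bench, facing the robot within 0.35 rad; origin at the centre of its underside, z up, -x its front. Cover hinged along the top of the back (+x) wall. Cable glands on the left (+y) side stand out 16 mm. With the cover shut it is 93 mm high, 108 mm at the top of the fastener.
- cover_panel (a joint): cover angle in rad: 0 fully shut on its stop, grows as the front edge rises; starts at 0.5 to 0.95. A friction hinge keeps it where it is left; 2 to 4 N near its front edge swings it. From 0.05 down it squeezes a foam gasket: about 13 to 15 N at the fastener brings it to 0. Let go unlocked it springs back to about 0.04; locked, the cam holds it near 0.01.
- cover_hinge (a point): middle of the cover's hinge axis: 108 mm behind and 90 mm above the box's origin. Axes as the box's; the cover turns about its y.
- cover_edge (a point): middle of the cover's front edge, on its outer face; moves with the cover. Its -x points from the hinge to the front edge, its z out of the outer face. It lies 213 mm from the hinge axis along the cover; the outer face lies 3 mm outside the plane through the axis. The cover is 182 mm wide (y); its face is flat and free to push from 50 to 85 mm either side of the middle.
- fastener_axis (a point): the quarter-turn fastener on the cover: slotted steel head 66 mm across, in a black collar 87 mm across and 14 mm high on the cover's outer face. This point is on the turning axis at the cover's outer face, 55 mm from the front edge, in the middle of the width. A black index mark at the slot's -y end points to a red dot (right side) when unlocked and to a green dot (front) when locked.
- fastener_slot (a point): centre of the floor of the slot in the fastener's head; z points out of the slot, along the turning axis. The slot runs along this frame's y: 56 mm long, 30 mm wide (x), 13 mm deep, closed at both ends. With the cover fully shut the floor is 95 mm above the bench.
- fastener (a joint): turn of the fastener in rad: 0 unlocked (slot parallel to the front edge), grows clockwise seen from outside, end stop at 1.57 = locked (slot pointing to the front). Starts at 0 to 0.25. Takes 0.05 N m free, up to about 0.2 under the strike. From about 0.45 on it turns only while the cover is pressed down (below about 0.02); turned first, it keeps the cover from shutting.
- cover_inside: white lining of the cover's underside and of the inside of its 14 mm deep rim; fingers must keep off it. Origin on the hinge axis, x and z as cover_edge.
- screwdriver_small: loose bystander: small yellow-handled screwdriver, 133 mm long, in front of the box; origin under its middle.
- tee_piece: loose bystander: brass pipe tee, 33x46x19 mm, left of the box; origin under its middle.
- adaptor_1: loose bystander: brass threaded adaptor, 24x25x36 mm, standing left of the box; origin under its middle.
- fuse_box: loose bystander: yellow-green carton, 36x58x20 mm, right of the box; origin under its middle.
- ref_weight_0: loose bystander: steel reference weight with a knob, 34x34x48 mm, right of the box towards the robot; origin under its middle.
- insert_1: loose bystander: aluminium cylinder, 26x26x58 mm, standing right of the box; origin under its middle.
- loop_meter: loose bystander: yellow and black handheld meter, 150x68x44 mm, left on the bench; origin under its middle.

How it is judged:
By the outcome, as a careful person would: the job done as asked, in the order asked, and still so for the second after the job is handed in, with the robot touching nothing.
It also fails if it takes over 48 s, if anything falls off the work surface, if the arm or the gripper's body presses on something with over 40 N, if the wrist force passes 120 N, or if a joint passes its speed limit or range.

ROBOT

A 7-joint arm with a two-finger parallel gripper is mounted at the origin on a cart in front of the work surface, level with it; the furniture and walls round the work are solid. World frame = base frame: x ahead of the robot, y to its left, z up, the work surface at z = 0. Lengths are in m, angles in rad, forces in N, time in s.
With the tool pointing down it reaches from about 0.4 to 0.85 m from the base axis. Payload 6.9 kg.
Tool frame: the origin (TCP) lies midway between the tips of the shut fingers; the grasp point (between the pads) lies behind it (ctrl.pinch_z is the z of the grasp point in the tool frame, in m); z points along the fingers, y is the line along which they close (so a half turn about z gives the same grasp; the last joint's range is limited). The gripper opens to 85 mm and grips with 20 to 120 N. Pads are 22 mm wide; open, the fingers measure 114 mm over their backs; the gripper's body (76 mm by 85 mm) begins 54 mm behind the grasp point. The pads swing forward as they close: fully open they stand 13 mm farther back than shut.
Start: joints at [-1.107, 0.507, -0.238, 1.5, 0.126, 1.149, -0.155], TCP at [0.219, 0.585, 0.231] pointing down, gripper open.
Joint ranges: [-3.08, 3.08], [-0.24, 2.05], [-1.43, 1.35], [0, 2.5], [-1.52, 4.66], [0.17, 1.96], [-2.89, 2.89]. Speed limits (rad/s): [2.39, 2.39, 3.14, 3.14, 3.14, 3.14, 3.14].

INTERFACE

Orientations are given as a unit quaternion [w, x, y, z].
In Python, from station import ctrl, get_state, vision, ticket, models gives the robot as it stands. Calls block until the motion is done:
- ctrl.movep(position, orientation): joint-space move of the TCP to a pose.
- ctrl.movel(position, frame=None, max_speed=0.15): straight line of the TCP; frame=None keeps the orientation; max_speed is the mean speed in m/s.
- ctrl.set_joints(angles): joint-space move.
- ctrl.ungrasp() and ctrl.close_gripper(force=None): open the fingers fully, or close them until they stop; force is the grip in N (None keeps the last).
- ctrl.pause(seconds).
- ctrl.ik(position, orientation): joint angles nearest the present ones, or None.
- get_state(): the state.
- vision.grab_frame(name): name is "side" or "top" or "wrist"; returns (picture, depth): 480x640x3 uint8, blue, green, red; 480x640 float32, m along the optical axis (not along the pixel's ray), 0 where there is no reading.
- vision.camera_info(name): a dict with "mtx" (3x3 intrinsics, pixels), "R" (3x3) and "t" (3): a world point X has camera coordinates R X + t; the wrist camera has in their place "hand_eye" (4x4, takes a point from camera to tool coordinates, whose origin is the TCP and whose axes are the flange's). Camera axes: x right, y down, z forward; pixel columns grow to the right and rows downward; lengths in m; the calibration is good to about 2 mm. A picture is of the moment at which its call begins: read the wrist's pose just before it. camera_info takes no time and is no camera call.
A pose or a line that the arm cannot do raises ctrl.Unreachable and nothing moves.
- ticket.close_job(): hands the job in; it is judged then, once.
Trained networks look in the newest picture that a camera, given by its name, has taken for a name from the list of things; names that differ only in an ending like _2 or _b are one class to them, and where a whole thing is asked for, a point or a joint stands for the part that bears it (a point fixed in the world has none). Each returns a list of dicts, best first, with "p" (0 to 1); they miss things now and then, are a little off and sometimes report something else, mostly with a low value. They report only what shows in the picture. A call takes as long as a camera call.
- models.recognise(camera, target): "point" ([column, row] in pixels, amid what is visible of it).
- models.masks_of(camera, target): "mask" (480x640 bool, what is visible of it) and "point" ([column, row] in pixels, amid what is visible of it).
The state is a dict: "time": time; "qpos": joint angles; "qd": joint speeds; "tau": joint torques, N m; "tcp_pos": TCP position; "eef_rot": TCP orientation; "contact_force": force on the tool from outside, world axes, zero at the start; "wrist_torque": the same for the moment, N m; "width": finger opening in m; "gripper_force": force on a finger pad.
Only numpy, scipy, OpenCV 4.12 (cv2) and the standard library are available. Lean on these libraries where they do the work, as an engineer would, in place of code of your own. Each camera call takes 0.05 s, during which the arm holds its last target. There are 200 camera calls.

## Working session

There is one attempt and no reset: what is moved stays moved. The work goes in short steps, each a Python script; the robot and the scene stay as the last script left them, time stands still between calls to the robot, and variables do not carry over. Pictures are saved under pics/ and viewed, at most 10 in all, crops included, and the job is handed in when it is done.

```bash
ls; mkdir -p pics; python3 - <<'E'
from station import ctrl, get_state, vision, models
import cv2, numpy as np
s=get_state(); print(s['time'],s['tcp_pos'],s['eef_rot'],s['width'],ctrl.pinch_z)
ims=[]
for c in ("top","side"):
    im,d=vision.grab_frame(c); ims.append(im)
    ci=vision.camera_info(c); M,R,t=ci['mtx'],np.array(ci['R']),np.array(ci['t'])
    np.savez(f'{c}.npz',im=im,d=d,M=M,R=R,t=t)
    print(c,'cam pos',-R.T@t, M[0][0])
    for n in ("cover_panel","fastener","fastener_slot","fastener_axis","cover_edge","cover_hinge","junction_box"):
        for r in models.masks_of(c,n)[:2]:
            m=r['mask']&(d>0); v,u=np.nonzero(m)
            z=d[m]; P=(np.linalg.inv(M)@np.array([u*z,v*z,z])); W=(R.T@(P-t[:,None])).T
            print(c,n,round(r['p'],2),np.round(r['point']),len(u),np.round(np.median(W,0),3) if len(u) else '',np.round(np.percentile(W,2,axis=0),3),np.round(np.percentile(W,98,axis=0),3))
    cv2.imwrite(f'pics/{c}.png',im)
print(get_state()['time'])
E
```

```text
pics
0.0 [0.21939922 0.58470838 0.23044213] [-1.25566175e-04  1.78434990e-01  9.83951322e-01 -8.56821132e-04] 0.08508012512114108 -0.0187
top cam pos [0.4366363  0.0318568  1.10769404] 485.2584341203261
top cover_panel 0.96 [336. 228.] 6891 [ 0.598 -0.021  0.179] [ 0.527 -0.109  0.099] [0.693 0.066 0.223]
top cover_panel 0.54 [336. 238.] 9072 [ 0.575 -0.02   0.15 ] [ 0.493 -0.109  0.002] [0.693 0.069 0.223]
top fastener 0.89 [337. 232.] 697 [ 0.587 -0.023  0.19 ] [ 0.56  -0.051  0.18 ] [0.611 0.007 0.222]
top fastener_slot 0.16 [337. 236.] 700 [ 0.587 -0.023  0.19 ] [ 0.56  -0.052  0.18 ] [0.61  0.008 0.222]
top fastener_axis 0.55 [339. 236.] 686 [ 0.587 -0.023  0.19 ] [ 0.561 -0.052  0.181] [0.609 0.008 0.221]
top cover_edge 0.81 [335. 228.] 6853 [ 0.598 -0.021  0.18 ] [ 0.527 -0.108  0.1  ] [0.692 0.066 0.223]
top cover_hinge 0.71 [438. 317.] 243 [ 0.421 -0.25   0.03 ] [ 0.405 -0.271  0.   ] [ 0.438 -0.238  0.05 ]
top cover_hinge 0.57 [334. 239.] 9036 [ 0.574 -0.021  0.15 ] [ 0.493 -0.109  0.003] [0.693 0.068 0.223]
top junction_box 0.76 [333. 237.] 9080 [ 0.576 -0.021  0.15 ] [ 0.493 -0.109  0.003] [0.693 0.069 0.223]
side cam pos [ 0.0777625  -0.71260525  0.59670879] 440.72016180101156
side cover_panel 0.9 [341. 212.] 1219 [ 0.552 -0.062  0.21 ] [ 0.523 -0.115  0.1  ] [0.685 0.061 0.223]
side fastener 0.67 [333. 217.] 117 [ 0.555 -0.028  0.175] [ 0.531 -0.07  -0.002] [0.758 0.261 0.202]
side fastener_slot 0.5 [331. 215.] 74 [ 0.551 -0.032  0.176] [ 0.539 -0.062  0.001] [0.751 0.239 0.18 ]
side fastener_axis 0.62 [332. 220.] 64 [ 0.549 -0.03   0.176] [ 0.539 -0.061 -0.   ] [0.746 0.241 0.18 ]
side cover_hinge 0.88 [341. 256.] 8215 [ 0.573 -0.053  0.057] [ 0.488 -0.114  0.002] [0.687 0.063 0.22 ]
side junction_box 0.89 [344. 255.] 8399 [ 0.573 -0.052  0.057] [ 0.488 -0.114  0.002] [0.688 0.063 0.22 ]
0.8
```

```bash
python3 - <<'E'
import numpy as np, cv2
from scipy.optimize import least_squares
D=np.load('top.npz'); im,d,M,R,t=[D[k] for k in('im','d','M','R','t')]
s=np.load('side.npz')['im']
a=cv2.resize(im[150:330,230:450],None,fx=2.6,fy=2.6); b=cv2.resize(s[140:340,240:460],None,fx=1.3,fy=1.3)
cv2.imwrite('pics/topc.png',cv2.resize(im[150:320,230:440],None,fx=3.5,fy=3.5))
v,u=np.mgrid[150:330,240:430]; v=v.ravel();u=u.ravel(); z=d[v,u]
W=(R.T@(np.linalg.inv(M)@np.array([u*z,v*z,z])-t[:,None])).T
k=(z>0)&(W[:,2]>.085)&(W[:,0]>.5)&(W[:,0]<.72)&(abs(W[:,1]+.02)<.11); W=W[k]
# ransac plane
rng=np.random.default_rng(0);best=0
for i in range(500):
    p=W[rng.choice(len(W),3,False)]; n=np.cross(p[1]-p[0],p[2]-p[0]); n/=np.linalg.norm(n)+1e-12
    q=abs((W-p[0])@n)<.002
    if q.sum()>best: best=q.sum();Q=q
P=W[Q];c=P.mean(0);n=np.linalg.svd(P-c)[2][2]; n*=np.sign(n[2])
print('plane',n,best,len(W),'tilt',np.arccos(n[2]),'yaw',np.arctan2(-n[1],-n[0]), 'yaw rect' )
# in-plane rect
yaw=np.arctan2(-n[1],-n[0]); e=np.array([-np.sin(yaw),np.cos(yaw),0]); f=np.cross(e,n)  # f = +x along the cover
l=(P-c)@np.c_[f,e]; r=cv2.minAreaRect((l*1000).astype(np.float32)); print(r, np.percentile(l,[.5,99.5],axis=0))
print(c,f,e)
E
```

```text
plane [0.61569413 0.0232407  0.78764243] 4773 7062 tilt 0.6638231388343194 yaw -3.103863412140241 yaw rect
((-6.825836181640625, 1.5362930297851562), (181.6705322265625, 219.71646118164062), 89.88434600830078) [[-0.11151419 -0.08856678]
 [ 0.10127472  0.09089041]]
[ 0.61248559 -0.0197347   0.16193686] [-0.7870819  -0.0297101   0.61613261] [ 0.03772029 -0.99928834  0.        ]
```

View pics/topc.png

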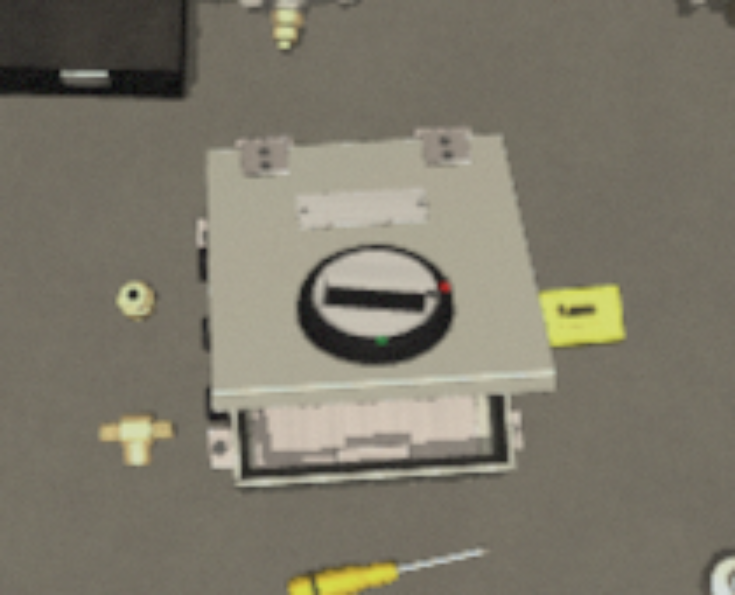

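View pics/side.png

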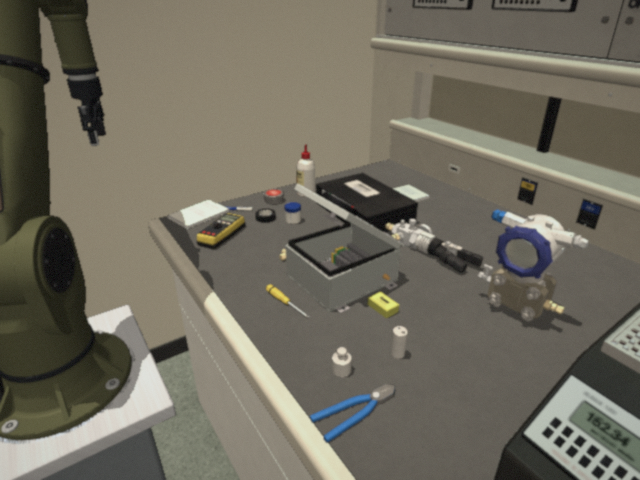

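The top view shows the cover open, the slot's black bar at about (375,298) in the crop and turned slightly clockwise. The red dot is at (445,287) and the green one at (381,340). The side view shows the space above the box is clear. The plane fit gives a cover angle of 0.664, a yaw of 0.038 and the hinge at (0.698, -0.018, 0.091).

```bash
cat > h.py <<'E'
import numpy as np
from scipy.spatial.transform import Rotation as Ro
from station import ctrl, get_state, vision, models
YAW=.0377; b=np.array([np.cos(YAW),np.sin(YAW),0]); e=np.array([-b[1],b[0],0]); Z=np.array([0,0,1.])
H=np.array([.6977,-.0178,.0905])
AX=H-.158*b   # fastener axis with the cover shut
def quat(th):  # tool down, tool y at angle th from world y
    c,s=np.cos(th),np.sin(th)
    q=Ro.from_matrix(np.array([[-c,-s,0],[-s,c,0],[0,0,-1.]])).as_quat(); return q[[3,0,1,2]]
def push(a,r=.190,y=.067):
    n=np.array([np.sin(a)*b[0],np.sin(a)*b[1],np.cos(a)])
    return H+r*(-np.cos(a)*b+np.sin(a)*Z)+.003*n+.011*b+y*e
E
python3 - <<'E'
from h import *
for off in (0,np.pi):
  for dth in (.3,0,-.5,-1,-1.5,-2.0,-2.2):
    p=AX.copy(); p[2]=.095; q=ctrl.ik(p,quat(YAW+off+dth)); print(round(off,1),dth,None if q is None else np.round(q,2))
for off in (0,np.pi):
  for P in (push(.8)+[0,0,.07],push(.66),push(.03)): 
    q=ctrl.ik(P,quat(YAW+off)); print(P.round(3),None if q is None else np.round(q,2))
E
```

```text
0 0.3 [ 0.13  0.53 -0.2   1.9   0.15  0.72  1.75]
0 0 [ 0.09  0.53 -0.14  1.9   0.1   0.72  1.5 ]
0 -0.5 [ 0.02  0.53 -0.02  1.9   0.02  0.71  1.09]
0 -1 [-0.06  0.53  0.09  1.9  -0.07  0.71  0.68]
0 -1.5 [-0.15  0.54  0.23  1.91 -0.18  0.72  0.29]
0 -2.0 [-0.21  0.55  0.32  1.91 -0.25  0.73 -0.14]
0 -2.2 [-0.24  0.55  0.36  1.91 -0.28  0.73 -0.31]
3.1 0.3 [-0.31  0.57  0.48  1.91 -0.38  0.75 -0.85]
3.1 0 [-0.33  0.58  0.51  1.91 -0.4   0.75 -1.13]
3.1 -0.5 [-0.57  0.72  0.95  1.91 -0.75  0.91 -1.27]
3.1 -1 [-0.64  0.82  1.15  1.91 -0.89  1.04 -1.62]
3.1 -1.5 [ 0.37  0.58 -0.57  1.9   0.43  0.79  2.82]
3.1 -2.0 [ 0.28  0.55 -0.43  1.9   0.32  0.76  2.42]
3.1 -2.2 [ 0.24  0.54 -0.37  1.9   0.28  0.75  2.27]
[0.576 0.045 0.299] [-0.08  0.38 -0.07  1.51  0.03  1.25  1.46]
[0.558 0.044 0.209] [-0.06  0.42 -0.1   1.71  0.05  1.01  1.44]
[0.516 0.042 0.099] [-0.01  0.5  -0.17  1.95  0.12  0.7   1.35]
[0.576 0.045 0.299] [-0.46  0.42  0.53  1.52 -0.22  1.26 -1.43]
[0.558 0.044 0.209] [-0.47  0.47  0.52  1.72 -0.26  1.03 -1.38]
[0.516 0.042 0.099] [-0.44  0.54  0.46  1.96 -0.35  0.72 -1.3 ]
```

```bash
python3 - <<'E'
from h import *
import cv2
ctrl.close_gripper(40)
s=get_state(); ctrl.movel(s['tcp_pos']+np.array([0.05,-.05,.09]),max_speed=.2)
Q=quat(YAW); ctrl.movep(push(.8)+[0,0,.08],Q)
print(get_state()['time'],get_state()['tcp_pos'],get_state()['contact_force'])
ctrl.movel(push(.72),max_speed=.15)
for a in (.6,.5,.4,.3,.2,.12,.06,.03):
    ctrl.movel(push(a),max_speed=.1); s=get_state()
    print(a,round(s['time'],2),(s['tcp_pos']-push(a)).round(4),s['contact_force'].round(1))
    if np.linalg.norm(s['contact_force'])>25: print('stop'); break
ctrl.movel(s['tcp_pos']+[0,0,.08]); 
ctrl.movel(AX+.06*b+.2*e+[0,0,.13],max_speed=.25)
im,d=vision.grab_frame('top'); np.savez('top2.npz',im=im,d=d); cv2.imwrite('pics/t2.png',cv2.resize(im[170:310,250:430],None,fx=4,fy=4,interpolation=cv2.INTER_CUBIC))
for n in('fastener_slot','fastener'):
  for r in models.masks_of('top',n)[:1]: print(n,r['p'],r['point'])
print(get_state()['time'])
E
```

```text
4.3667 [0.57594899 0.04607345 0.30877915] [-0.14844039  0.09402118 -0.45964299]
0.6 5.5 [0.0003 0.     0.0007] [-0.9 -0.2  0.6]
0.5 5.84 [0.0003 0.     0.0004] [-0.5  0.3  0.6]
0.4 6.18 [ 0.0002 -0.      0.0003] [0.  0.3 0.6]
0.3 6.53 [ 0.0002 -0.      0.0003] [-0.8 -0.4  0.1]
0.2 6.87 [0.0001 0.     0.0002] [ 0.5  0.3 -0.4]
0.12 7.17 [ 0.     -0.      0.0002] [0.1 0.6 0. ]
0.06 7.43 [-0.0001 -0.      0.0001] [-0.7  0.2 -0.1]
0.03 7.68 [0.0006 0.0001 0.0003] [ 1.2 -0.6  1.2]
fastener_slot 0.81 [335.4, 261.9]
fastener 0.6 [337.4, 260.3]
9.3083
```

View pics/t2.png

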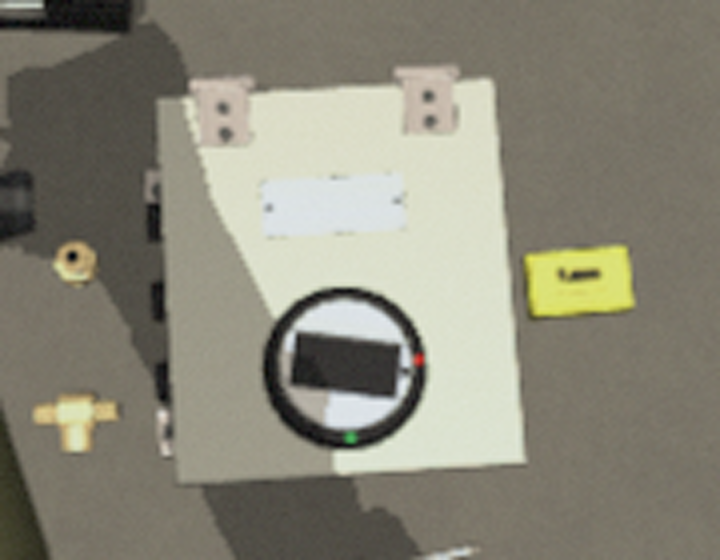

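The cover is down, and the slot sits at about (345,364) in the crop, turned about 0.1 rad clockwise in the picture. Next I'll measure the slot and collar precisely, along with the cover height.

```bash
python3 - <<'E'
from h import *
import cv2
D=np.load('top.npz');M,R,t=D['M'],D['R'],D['t']; T=np.load('top2.npz'); im,d=T['im'],T['d']
def at(u,v,z):
    r=R.T@np.linalg.inv(M)@np.array([u,v,1.]);c=-R.T@t; return c+r*(z-c[2])/r[2]
g=cv2.cvtColor(im,cv2.COLOR_BGR2GRAY); k=(g<75).astype(np.uint8); k[:236]=0;k[290:]=0;k[:,:310]=0;k[:,360:]=0
n,L,S,C=cv2.connectedComponentsWithStats(k)
for i in range(1,n):
    if S[i,4]<60: continue
    v,u=np.nonzero(L==i); P=np.array([at(a,c,.106) for a,c in zip(u,v)])
    r=cv2.minAreaRect((P[:,:2]*1000).astype(np.float32)); pca=np.linalg.svd(P[:,:2]-P[:,:2].mean(0),full_matrices=False)[2][0]
    print(S[i],r,np.degrees(np.arctan2(pca[1],pca[0])),P.mean(0))
print('pred axis',AX)
v,u=np.mgrid[180:300,285:375]; v=v.ravel();u=u.ravel();z=d[v,u]
W=(R.T@(np.linalg.inv(M)@np.array([u*z,v*z,z])-t[:,None])).T
x=(W-H)@b; y=(W-H)@e; k=(z>0)&(abs(y)>.05)&(abs(y)<.085)&(x<-.03)&(x>-.2)&(W[:,2]>.08)
print('cover z = %.4f + a*(-x), a=%.4f'%tuple(np.polyfit(-x[k],W[k,2],1)[::-1]))
E
```

```text
[316 242  40  40 330] ((541.9789428710938, -22.426193237304688), (81.11277770996094, 81.39962005615234), 88.45204162597656) 106.90212607963713 [ 0.53615537 -0.0184439   0.106     ]
[323 254  27  15 315] ((542.8536987304688, -23.006145477294922), (53.22966384887695, 25.39447021484375), 81.32572937011719) -99.04626425691808 [ 0.54285776 -0.02301592  0.106     ]
pred axis [ 0.53981227 -0.02375519  0.0905    ]
cover z = 0.0928 + a*(-x), a=0.0413
```

```bash
cat >> h.py <<'E'
C=np.array([.5415,-.0232,0]); TH0=-.156
E
python3 - <<'E'
from h import *
ctrl.movep(C+[0,0,.16],quat(TH0)); ctrl.movel(C+[0,0,.125],max_speed=.1)
s=get_state(); f0=s['contact_force'].copy(); print(s['time'],s['tcp_pos'],f0.round(1),s['wrist_torque'].round(2))
z=.125
while z>.0895:
    z-=.003 if z>.108 else .001
    ctrl.movel(C+[0,0,z],max_speed=.05); s=get_state(); f=s['contact_force']-f0
    if z<.106: print(round(z,4),s['tcp_pos'].round(4),f.round(1),s['wrist_torque'].round(2))
    if f[2]>24 or np.hypot(f[0],f[1])>15 or (z>.104 and f[2]>6): break
print(z,f,s['time'])
E
```

```text
10.6833 [ 0.54188562 -0.02220064  0.12506827] [ 0.9 -0.5 -0.3] [-0.01 -0.02  0.03]
0.106 [ 0.5415 -0.0232  0.106 ] [-1.3  0.6 -0.1] [ 0.02 -0.04  0.03]
0.105 [ 0.5415 -0.0232  0.105 ] [-1.2  0.7 -0.3] [-0.02  0.05 -0.04]
0.104 [ 0.5415 -0.0232  0.1039] [-0.6  0.4 -0.1] [-0.   -0.03  0.02]
0.103 [ 0.5414 -0.0232  0.1029] [ 0.  -0.7  1.5] [-0.05 -0.04  0.01]
0.102 [ 0.5416 -0.0232  0.1021] [-0.7  0.8  0.5] [ 0.01 -0.09  0.02]
0.101 [ 0.5416 -0.0232  0.1012] [-1.7  0.6  3.9] [-0.03  0.08 -0.01]
0.1 [ 0.5415 -0.0232  0.1002] [-2.   0.5  6. ] [-0.02  0.25 -0.05]
0.099 [ 0.5415 -0.0232  0.0993] [-2.6  1.2  6.4] [0.01 0.28 0.04]
0.098 [ 0.5414 -0.0232  0.0984] [-3.1 -0.1  8.4] [0.04 0.44 0.07]
0.097 [ 0.5414 -0.0232  0.0975] [-3.2  0.5  8.3] [-0.04  0.61 -0.02]
0.096 [ 0.5414 -0.0232  0.0966] [-3.7  0.4 10.5] [0.   0.61 0.01]
0.095 [ 0.5413 -0.0232  0.0957] [-5.3  1.1 11.5] [0.02 0.78 0.02]
0.094 [ 0.5413 -0.0232  0.095 ] [-5.7  1.1 14.8] [ 0.04  0.86 -0.02]
0.093 [ 0.5414 -0.0232  0.0948] [-7.5  1.  22.3] [0.09 1.47 0.02]
0.092 [ 0.5414 -0.0232  0.0946] [-9.1 -0.  30.2] [0.1 2.1 0. ]
0.09199999999999997 [-9.08244849 -0.03037894 30.17340635] 15.9333
```

```bash
python3 - <<'E'
from h import *
th=TH0; P=C+[0,0,.0922]
while th>YAW-2.15:
    th-=.15
    ctrl.movel(P,frame=quat(th),max_speed=.15) ; s=get_state(); f=s['contact_force']; w=s['wrist_torque']
    x=Ro.from_quat(np.roll(s['eef_rot'],-1)).as_matrix()[:,1]; act=np.arctan2(-x[0],x[1])
    print(round(th-YAW,2),round(act-YAW,3),s['tcp_pos'].round(4),f.round(1),w.round(2),round(s['time'],2))
    if abs(w[2])>1.3 or f[2]>60 or np.hypot(f[0],f[1])>30 or s['time']>34: break
E
```

```text
-0.34 -0.345 [ 0.5415 -0.0232  0.0947] [-8.3  0.9 29.3] [ 0.12  1.84 -0.03] 16.23
-0.49 -0.495 [ 0.5416 -0.0232  0.0947] [-8.1  1.  28.5] [ 0.08  1.84 -0.03] 16.53
-0.64 -0.644 [ 0.5416 -0.0232  0.0947] [-7.9  0.8 28.2] [0.14 1.82 0.01] 16.83
-0.79 -0.795 [ 0.5417 -0.0232  0.0947] [-8.1  1.3 28.8] [ 0.17  1.73 -0.08] 17.13
-0.94 -0.944 [ 0.5417 -0.0232  0.0947] [-7.5  1.1 28.3] [ 0.21  1.81 -0.04] 17.43
-1.09 -1.094 [ 0.5418 -0.0232  0.0947] [-6.8  0.9 28.4] [ 0.24  1.7  -0.04] 17.73
-1.24 -1.244 [ 0.5418 -0.0232  0.0946] [-7.9  1.4 28.6] [ 0.15  1.71 -0.07] 18.03
-1.39 -1.395 [ 0.5419 -0.0233  0.0947] [-7.6  0.6 28.6] [ 0.2   1.71 -0.04] 18.33
-1.54 -1.545 [ 0.542  -0.0234  0.0947] [-7.3  1.5 28.3] [ 0.16  1.59 -0.09] 18.63
-1.69 -1.694 [ 0.5427 -0.0234  0.0947] [-7.   0.8 27. ] [ 0.22  1.17 -0.04] 18.93
-1.84 -1.844 [ 0.5433 -0.0236  0.0947] [-4.   0.5 25.3] [ 0.19  0.82 -0.04] 19.23
-1.99 -1.994 [ 0.5437 -0.0236  0.0948] [-2.3  1.6 24.2] [ 0.16  0.57 -0.04] 19.53
-2.14 -2.144 [ 0.544  -0.0238  0.0947] [-1.5  0.8 23.4] [0.09 0.41 0.04] 19.83
-2.29 -2.294 [ 0.5441 -0.0238  0.0948] [-1.7  1.1 23.9] [0.16 0.31 0.  ] 20.13
```

```bash
python3 - <<'E'
from h import *
import cv2
ctrl.movel(C+[0,0,.15],max_speed=.15); s=get_state()
im,d=vision.grab_frame('wrist'); ci=vision.camera_info('wrist'); np.savez('w.npz',im=im,d=d,M=ci['mtx'],X=ci['hand_eye'],p=s['tcp_pos'],q=s['eef_rot'])
cv2.imwrite('pics/w.png',im)
ctrl.movel(C+.05*b+.17*e+[0,0,.17],max_speed=.25)
im,d=vision.grab_frame('top'); np.savez('top3.npz',im=im,d=d); cv2.imwrite('pics/t3.png',cv2.resize(im[170:310,250:430],None,fx=4,fy=4,interpolation=cv2.INTER_CUBIC))
print(get_state()['time'])
E
```

```text
21.6333
```

View pics/t3.png

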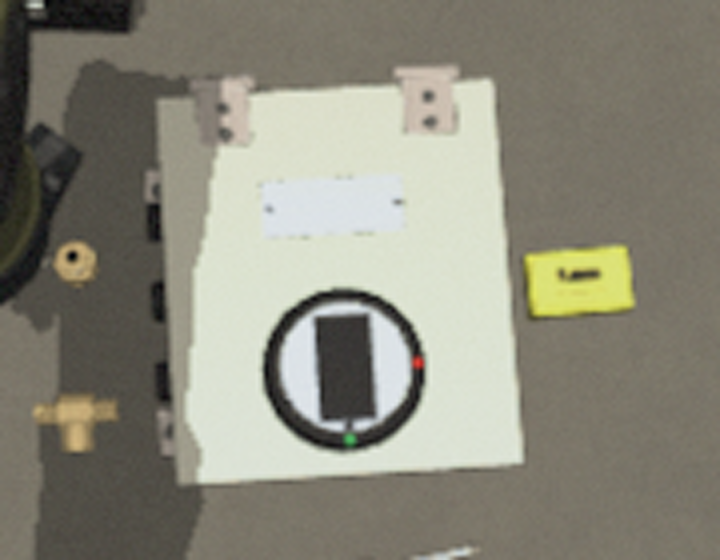

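View pics/w.png

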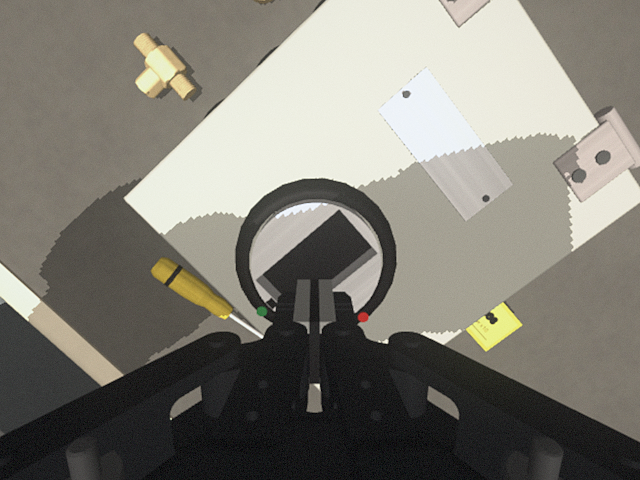

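The fastener has turned: the index mark at (348,425) now points to the green dot at (350,440). Before handing in I'll measure the slot angle and the cover height.

```bash
python3 - <<'E'
from h import *
import cv2
D=np.load('top.npz');M,R,t=D['M'],D['R'],D['t']
def at(u,v,z):
    r=R.T@np.linalg.inv(M)@np.array([u,v,1.]);c=-R.T@t; return c+r*(z-c[2])/r[2]
T=np.load('top3.npz');im,d=T['im'],T['d']
g=cv2.cvtColor(im,cv2.COLOR_BGR2GRAY); k=(g<75).astype(np.uint8); k[:236]=0;k[290:]=0;k[:,:310]=0;k[:,360:]=0
n,L,S,C_=cv2.connectedComponentsWithStats(k,connectivity=4)
for i in range(1,n):
    if S[i,4]<60: continue
    v,u=np.nonzero(L==i); P=np.array([at(a,c,.104) for a,c in zip(u,v)])
    print(S[i],cv2.minAreaRect((P[:,:2]*1000).astype(np.float32)))
    x=P[:,:2]-P[:,:2].mean(0); pc=np.linalg.svd(x,full_matrices=False)[2][0]; pc*=np.sign(pc[0])
    print('turn',np.pi/2-(np.arctan2(pc[1],pc[0])-YAW))
for f in('top2.npz','top3.npz'):
    d=np.load(f)['d']; v,u=np.mgrid[180:300,285:375]; v=v.ravel();u=u.ravel();z=d[v,u]
    W=(R.T@(np.linalg.inv(M)@np.array([u*z,v*z,z])-t[:,None])).T
    x=(W-H)@b; y=(W-H)@e; k=(z>0)&(abs(y)>.05)&(abs(y)<.085)&(x<-.03)&(x>-.2)&(W[:,2]>.08)
    print('a=%.4f'%np.polyfit(-x[k],W[k,2],1)[0], np.median(W[k,2]))
E
```

```text
[316 243  39  39 225] ((546.1156005859375, -16.51262664794922), (65.96585845947266, 82.43787384033203), 50.160648345947266)
turn 2.2247301018836323
[329 249  14  26 320] ((542.0087890625, -23.028547286987305), (52.412986755371094, 26.614849090576172), 2.0096170902252197)
turn 1.5945048082030762
[338 262  18  20  82] ((517.719482421875, -47.90964889526367), (12.868555068969727, 53.199668884277344), 48.72921371459961)
turn 2.359461753093415
a=0.0413 0.09748498974250158
a=0.0071 0.09374895063741986
```

```bash
python3 -c "
from station import ticket,get_state
print(get_state()['contact_force']);print(ticket.close_job())"
```

```text
[ 0.26186034 -1.09687743  0.57048573]
the job is handed in; nothing more can be done
None
```

The job is handed in: the cover is shut and stays down at about 0.007 rad, and the fastener measured about 1.57–1.59 rad of turn with its mark at the green dot; I felt no end-stop torque, so the stop is judged from the image.

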